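Wind the bench timer and set it to its tab

TASK

Wind the bench timer up for the next batch of tubes: turn its knob clockwise until the pointer is clearly past the top mark (the thick bar), then turn it back down until the pointer stands at the steel set tab on the rim, and let go. The timer is light and stands loose, so bear down on the knob as you turn to keep the box from sliding or swivelling, but never press harder than about 15 N; leave the tab, and the stamp and tape roll beside the timer, where they are.

Things in the scene. Friction and masses are not known exactly. Their poses are not given: they have to be found in the camera images.
- timer: the bench timer: loose grey box, 124 x 124 mm top, 42 mm above the mat, 0.25 kg (varies), on four small rubber feet. The knob is stiffer than the feet resist, so unless the box is pressed to the mat through the knob (8 to 14 N down is right) it swivels instead of the knob turning. Origin: centre of its underside; the knob's vertical axis passes through it
- top_mark (a point): outer end of the top mark, the thick long black bar on the round white dial face, 54 mm from the axis, 44 mm above the mat. The scale runs clockwise seen from above from a round dot (0 min, in the timer's +y direction from the axis) over 24 ticks (0.1 rad = one minute each) to this bar, 2.4 rad from the dot
- timer_corner (a point): the corner of the timer's top at its +x, +y side, 60 mm along each axis from the centre, 42 mm above the mat; shows whether the timer has swivelled
- dial (a joint): angle of knob and pointer, rad: 0 = pointer at the dot, growing as the knob turns clockwise seen from above, 0.1 per minute; 2.4 = pointer at the top mark; hard stop at 2.85. Turning takes about 0.18 N m, plus a weak return spring of 0.02 N m per rad; the knob stays where it is left. A grip of some 35 N on the bar turns it without slipping
- dial_axis (a point): centre of the knob's spindle at the dial face, on the knob's axis, 44 mm above the mat; its x axis points along the knob's grip bar towards the pointer's end, z up. On the spindle sits the black knob: a round skirt 62 mm across and 5 mm thick, on it an upright grip bar 16 mm wide (fingers close on it from either side), 50 mm long, its top 33 mm above the skirt's upper face
- skirt_range (a point): lowest place of the centre of the skirt's upper face, 57 mm above the mat. The knob sits tight on its spindle at a height that differs each time and is NOT measured: the face really lies 0 to 10 mm above this point (bar top 90 to 100 mm above the mat); find it by feel. Fingertips either side of the bar can bear on the skirt; it gives 1 mm per 12 N, 2 mm at most
- pointer_tip (a point): end of the thin black pointer that sticks out under the knob's skirt in line with the grip bar, 48 mm from the axis, 46 mm above the mat; turns with the knob
- tab_tip (a point): inner edge of the top of the small upright steel set tab (8 x 6 x 11 mm) on the rim of the dial face, 48 mm from the axis, 54 mm above the mat; it marks the minutes to be set, and can be pushed round the rim if knocked
- tab (a joint): angle of the set tab, rad, same zero and direction as the knob's: when the two are equal the pointer is at the tab
- mat: thin dark rubber mat fixed on the bench under the timer, 180 x 180 x 4 mm; its top is 4 mm above the bench; origin at the centre of its underside
- tape: cardboard-brown tape roll lying flat, 96 mm across, 24 mm high, loose, near the timer; bystander, origin at the centre of its underside
- stamp: black and grey self-inking stamp, 62 x 50 x 78 mm high, loose, near the timer; bystander, origin at the centre of its underside
Mind the look-alikes: they are no part of the job. Leave any green or pink look-alike of the timer alone.

How it is judged (in metres and radians):
On the way:
1. the pointer is past the top mark (knob angle over 2.45 rad) (value of joint dial above 2.45 rad), for 0.1 s.
At the end, for the whole second after the job is handed in: after having been past the top mark, the pointer's end stands within 5 mm (one minute) of the set tab and is still; the timer stands flat and at rest within 15 mm of where it began, its corner too (horizontal distance between pointer_tip and tab_tip below 0.005 m and distance of each of timer, timer_corner from where it was at the start of the episode below 0.015 m and angle between timer's own z axis and vertical below 0.05 rad and velocity of joint dial between -0.05 and 0.05 rad/s and linear speed of timer below 0.02 m/s); the robot touches nothing.
It fails at once if the timer slides or swivels: its centre or its corner more than 15 mm from where it began (distance of any of timer, timer_corner from where it was at the start of the episode above 0.015 m).
It fails at once if the timer is pressed on the mat with more than 24 N (its own weight of about 3 N included) (contact force between timer and mat above 24 N).
It fails at once if the timer is lifted by more than 10 mm or tipped by more than 0.15 rad (angle between timer's own z axis and vertical above 0.15 rad or height (world z) of timer above 0.014 m).
It fails at once if the set tab is pushed away (more than 17 mm from where it began) (distance of tab_tip from where it was at the start of the episode above 0.017 m).
It fails at once if the stamp or the tape roll is moved by more than 20 mm (distance of any of tape, stamp from where it was at the start of the episode above 0.02 m).
It also fails if it takes over 67 s, if anything falls off the work surface, if the arm or the gripper's body presses on something with over 40 N, if the wrist force passes 120 N, or if a joint passes its speed limit or range.

ROBOT

A 6-joint arm with a two-finger parallel gripper is mounted at the origin on the work surface. World frame = base frame: x ahead of the robot, y to its left, z up, the work surface at z = 0. Lengths are in m, angles in degrees, forces in N, time in s.
With the tool pointing down it reaches from about 0.35 to 0.875 m from the base axis. Payload 4.2 kg.
Tool frame: the origin (TCP) lies midway between the tips of the shut fingers; the grasp point (between the pads) lies 19 mm behind it (r.pinch_z is the distance from the TCP to the grasp point, in m); z points along the fingers, y is the line along which they close (so a half turn about z gives the same grasp; the last joint's range is limited). The gripper opens to 87 mm and grips with 3 to 60 N. Pads are 19 mm wide; open, the fingers measure 117 mm over their backs; the gripper's body (75 mm by 190 mm) begins 51 mm behind the grasp point.
Start: joints at [83.572, 22.042, 0.453, 0, -68.411, -14.817], TCP at [0.226, 0.583, 0.193] pointing down, gripper open.
Joint ranges: [-179.83, 179.83], [-69.29, 118.12], [-61.27, 80.66], [-181.25, 117.63], [-171.15, -9.14], [-177.46, 177.46]. Speed limits (degrees/s): [159.86, 159.86, 180, 180, 180, 180].

INTERFACE

Orientations are given as a 3x3 rotation matrix whose columns are the frame's x, y, z axes.
In Python, from station import r, imaging, models gives the robot as it stands. The module is installed in compiled form; this text tells all that it offers.
- The arm moves only by the tool apply_moves, never from a script. Its argument "moves" is a list of rows, each a list of 2 entries, a list of its own where there are three numbers: the shift along the tool's x, y, z in m, then the turn about the tool's z in degrees. A call has 1 to 5 rows; each row shifts and turns the commanded pose from where the row before left it, along the tool's axes as they then stand; what a row does not reach is not made up. A row lasts 1/12 s, in which the tool goes at most 41.7 mm and 7.16 degrees, less where a joint would pass 70% of its speed; a pose out of reach is approached as far as the arm can. A call is refused whole if a number of a shift passes 0.0417 or a number of a turn 7.16, either way. A call with a gripper value outside its range is refused whole. "hand" is the finger opening in m, from 0 to 0.087, set as the call begins (left out, the last holds). The fingers move at their own pace and stop on an object; the grip force is fixed at half the most. Time passes only in rows, so rows that do not move let the fingers close. It gives the time, the measured TCP pose, the force, the opening and the grip force at its end, in the units of the state.
- r.sense(): the state, without advancing time (a new reading comes with each control period).
- imaging.capture(name): name is "side" or "top" or "wrist"; returns a dict with "frame" (420x560x3 uint8, blue, green, red), "intrinsics" (3x3 intrinsics, pixels), "eye" and "orientation" of the camera in the world. Camera axes: x right, y down, z forward; pixel columns grow to the right and rows downward; lengths in m; the calibration is good to about 2 mm. A picture is of the moment at which its call begins. There is no depth.
- r.finish_job(): hands the job in; it is judged then, once.
Trained networks look in a picture, given as the dict that the camera call returned (one of the last four; its "shot" number tells which), for a name from the list of things; names that differ only in an ending like _2 or _b are one class to them, and where a whole thing is asked for, a point or a joint stands for the part that bears it (a point fixed in the world has none). Each returns a list of dicts, best first, with "confidence" (0 to 1); they miss things now and then, are a little off and sometimes report something else, mostly with a low value. They report only what shows in the picture. A call takes as long as a camera call. They do not tell look-alikes from the thing itself.
- models.cut_out(picture, target): "region" (420x560 bool, what is visible of it) and "extent" ([left, top, width, height] as shares, 0 to 1, of the picture: columns of its width, rows of its height, round what is visible of it).
- models.place_of(picture, target): "at" ([column, row] as shares, 0 to 1, of the picture: columns of its width, rows of its height: a listed point, or the origin of a listed thing).
The state is a dict: "time_s": time; "joints": joint angles; "joint_velocities": joint speeds; "effort": joint torques, N m; "tcp_pos": TCP position; "ee_rot": TCP orientation; "wrist_force": force on the tool from outside, world axes, zero at the start; "moment": the same for the moment, N m; "gripper_width": opening from 0.0 (shut) to 1.0 (fully open); "gripper_force": force on a finger pad.
Only numpy, scipy, OpenCV 4.12 (cv2) and the standard library are available. Lean on these libraries where they do the work, as an engineer would, in place of code of your own. Each camera call takes 0.05 s, during which the arm holds its last target. There are 200 camera calls.

## Working session

There is one attempt and no reset: what is moved stays moved. The work goes in short steps, Python scripts to look and compute and a tool call to move; the robot and the scene stay as the last step left them, time stands still between calls to the robot, and variables do not carry over. Pictures are saved under pics/ and viewed, at most 10 in all, crops included, and the job is handed in when it is done.

Besides the shell and the picture viewer there is one more tool, called as name([rows], argument=value, ...), one row to a line, values as JSON. apply_moves: Moves the arm, as the interface text tells. Its arguments: {"type":"object","properties":{"moves":{"type":"array"},"hand":{"type":"number"}},"required":["moves"]}

```bash
mkdir -p pics
cat > h.py <<'E'
import numpy as np, cv2
from station import r, imaging, models
def ray(p,at):
    K=np.array(p["intrinsics"]);h,w=p["frame"].shape[:2]
    d=np.linalg.inv(K)@np.array([at[0]*w,at[1]*h,1.]);d=np.array(p["orientation"])@d
    return np.array(p["eye"]),d/np.linalg.norm(d)
def onz(p,at,z):
    e,d=ray(p,at);return e+d*(z-e[2])/d[2]
def tri(rs):
    A=sum(np.eye(3)-np.outer(d,d) for e,d in rs);b=sum((np.eye(3)-np.outer(d,d))@e for e,d in rs)
    x=np.linalg.solve(A,b);return x,[np.linalg.norm(np.cross(x-e,d)) for e,d in rs]
E
python3 - <<'E'
from h import *
s=r.sense();print({k:np.round(v,3).tolist() for k,v in s.items()})
N=["timer","dial_axis","pointer_tip","tab_tip","top_mark","timer_corner","tape","stamp"]
for c in["top","side","wrist"]:
    p=imaging.capture(c);cv2.imwrite(f"pics/{c}0.png",p["frame"]);print(c,np.round(p["eye"],3))
    for n in N:
        print(n,[(round(q["confidence"],2),np.round(np.array(q["at"])*[560,420]).tolist()) for q in models.place_of(p,n)][:4])
E
```

```text
{'time_s': 0.0, 'joints': [83.573, 22.089, 0.38, -0.029, -68.412, -14.817], 'joint_velocities': [-0.06, -0.066, -0.022, 0.012, 0.02, 0.029], 'effort': [-0.001, -39.066, 18.74, 4.22, 0.011, -0.0], 'tcp_pos': [0.226, 0.582, 0.192], 'ee_rot': [[0.932, -0.363, -0.001], [-0.363, -0.932, -0.002], [0.0, 0.002, -1.0]], 'wrist_force': [0.37, -0.501, -0.108], 'moment': [-0.02, -0.018, -0.028], 'gripper_force': 0.0, 'gripper_width': 1.001}
top [0.356 0.119 1.058]
timer [(0.97, [131.0, 292.0]), (0.83, [307.0, 206.0]), (0.55, [432.0, 182.0])]
dial_axis [(0.96, [308.0, 202.0]), (0.71, [122.0, 291.0]), (0.62, [438.0, 176.0])]
pointer_tip [(0.91, [294.0, 197.0]), (0.69, [113.0, 278.0]), (0.61, [429.0, 195.0])]
tab_tip []
top_mark [(0.88, [325.0, 184.0]), (0.8, [146.0, 298.0]), (0.57, [430.0, 160.0])]
timer_corner [(0.83, [127.0, 259.0]), (0.81, [280.0, 182.0]), (0.63, [407.0, 193.0])]
tape [(0.55, [243.0, 203.0])]
stamp []
side [-0.268 -0.885  0.881]
timer [(0.85, [167.0, 196.0]), (0.82, [403.0, 284.0]), (0.66, [308.0, 231.0])]
dial_axis [(0.9, [408.0, 270.0]), (0.66, [162.0, 181.0]), (0.56, [304.0, 216.0])]
pointer_tip [(0.81, [301.0, 209.0]), (0.79, [389.0, 269.0]), (0.67, [167.0, 175.0])]
tab_tip []
top_mark [(0.9, [324.0, 220.0]), (0.8, [169.0, 189.0]), (0.64, [417.0, 260.0])]
timer_corner [(0.85, [374.0, 259.0]), (0.76, [306.0, 205.0]), (0.64, [190.0, 172.0])]
tape [(0.9, [275.0, 207.0])]
stamp [(0.71, [339.0, 263.0]), (0.43, [302.0, 216.0])]
wrist [0.302 0.554 0.384]
timer [(0.85, [331.0, 96.0])]
dial_axis [(0.66, [334.0, 99.0])]
pointer_tip [(0.78, [288.0, 75.0])]
tab_tip [(0.55, [287.0, 74.0])]
top_mark [(0.82, [390.0, 81.0])]
timer_corner [(0.96, [302.0, 0.0])]
tape []
stamp []
```

View pics/top0.png

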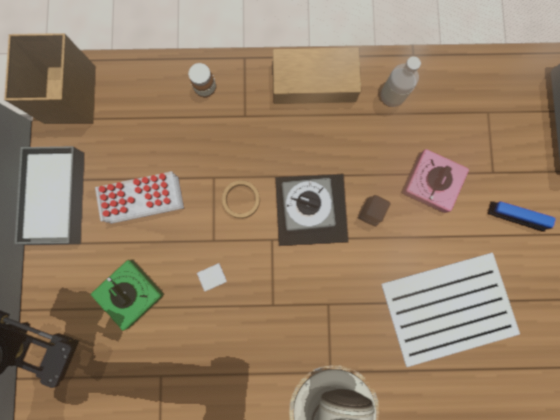

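View pics/wrist0.png

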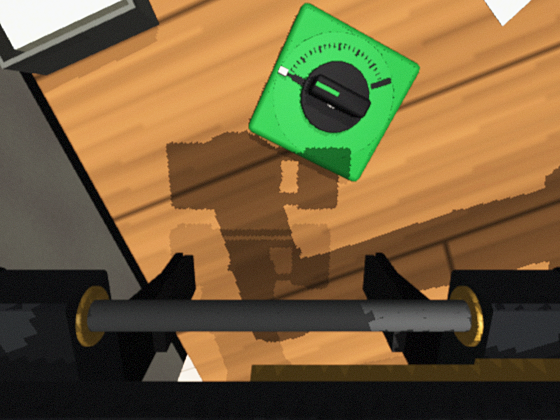

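The top view shows three timers: green (122,291), pink (438,178) and grey on the dark mat (308,204). The grey one fits, since it's grey, on the mat, and between the tape roll (240,199) and the stamp (374,210). I'll confirm in an enlarged crop and triangulate.

Run:
```python
from h import *
P={c:imaging.capture(c) for c in["top","side"]}
f=P["top"]["frame"];cv2.imwrite("pics/crop1.png",cv2.resize(f[165:255,215:395],None,fx=4.4,fy=4.4,interpolation=cv2.INTER_CUBIC))
c=onz(P["top"],np.array([308,203])/[560,420],.044);print("c",c)
for n in["timer","dial_axis","pointer_tip","top_mark","timer_corner","tab_tip","tape","stamp"]:
    best=[]
    for a in models.place_of(P["top"],n):
        for b in models.place_of(P["side"],n):
            x,e=tri([ray(P["top"],a["at"]),ray(P["side"],b["at"])])
            if np.linalg.norm(x[:2]-c[:2])<.18: best.append((max(e),x.round(4).tolist()))
    print(n,sorted(best)[:2])
print(onz(P["top"],np.array([374,210])/[560,420],.05),onz(P["top"],np.array([240,199])/[560,420],.02))
```

```text
c [0.50791908 0.05249394 0.044     ]
timer [(np.float64(0.3843224390169765), [0.4239, 0.0585, 0.1577])]
dial_axis [(np.float64(0.13599530902132187), [0.6272, -0.0639, -0.1391]), (np.float64(0.3874197859184783), [0.4233, 0.0475, 0.2065])]
pointer_tip [(np.float64(0.00316303858391363), [0.5282, 0.0941, 0.0555]), (np.float64(0.1166750415858049), [0.6526, 0.0086, -0.1933])]
top_mark [(np.float64(0.0006931227842248619), [0.5814, -0.0086, -0.1257]), (np.float64(0.28401258849171146), [0.426, 0.2066, -0.0214])]
timer_corner [(np.float64(0.006772248935548248), [0.569, 0.1242, 0.0353]), (np.float64(0.056602221272467106), [0.4499, -0.1109, 0.2254])]
tab_tip []
tape [(np.float64(0.006913047451865502), [0.527, 0.2265, -0.0065])]
stamp []
[ 0.48641546 -0.10962285  0.05      ] [0.52514758 0.22389797 0.02      ]
```

View pics/crop1.png

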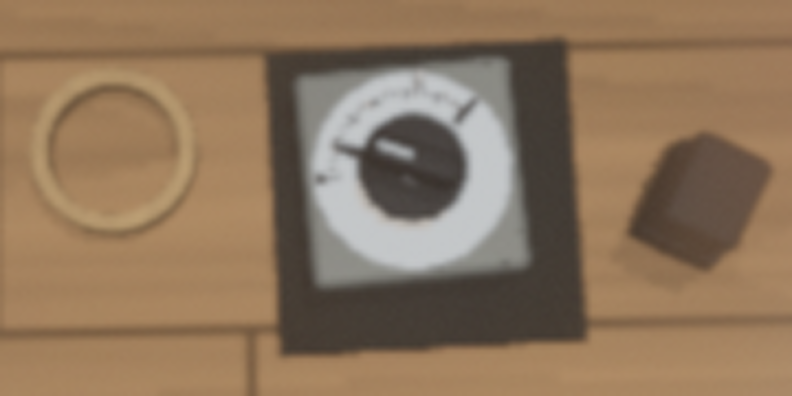

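The crop confirms it: grey box on the mat, pointer at crop (337,148), dot (322,179), thick bar (467,110). The tape is on the left and the stamp on the right. Next I'll move for a close wrist view.

apply_moves([
  [[0.026,0.026,-0.006],0],
  [[0.026,0.026,-0.006],0],
  [[0.026,0.026,-0.006],0],
  [[0.026,0.026,-0.006],0],
  [[0.026,0.026,-0.006],0],
])

```text
time_s: 3.12
tcp_pos: [0.3009, 0.4126, 0.2234]
ee_rot: [[0.932, -0.362, 0.0], [-0.362, -0.932, 0.0], [0.0, -0.0, -1.0]]
wrist_force: [1.0, 0.1, 0.7]
gripper_width: 0.999
gripper_force: 0.0
```

apply_moves([
  [[0.026,0.026,-0.006],0],
  [[0.026,0.026,-0.006],0],
  [[0.026,0.026,-0.006],0],
  [[0.026,0.026,-0.006],0],
  [[0.026,0.026,-0.006],0],
])

```text
time_s: 3.53
tcp_pos: [0.3748, 0.2442, 0.2537]
ee_rot: [[0.932, -0.362, 0.001], [-0.362, -0.932, 0.001], [0.0, -0.001, -1.0]]
wrist_force: [0.2, 0.2, 0.3]
gripper_width: 1.001
gripper_force: 0.0
```

apply_moves([
  [[0.026,0.026,0],0],
  [[0.026,0.026,0],0],
  [[0.026,0.026,0],0],
  [[0.026,0.026,0],0],
  [[0.026,0.026,0],0],
], hand=0.034)

```text
time_s: 3.95
tcp_pos: [0.449, 0.0759, 0.2535]
ee_rot: [[0.932, -0.362, 0.001], [-0.362, -0.932, 0.001], [0.001, -0.001, -1.0]]
wrist_force: [-0.3, -0.1, 0.8]
gripper_width: 0.708
gripper_force: 0.0
```

apply_moves([
  [[0,0,0],0],
  [[0,0,0],0],
])

```text
time_s: 4.12
tcp_pos: [0.449, 0.076, 0.253]
ee_rot: [[0.93, -0.366, -0.0], [-0.366, -0.93, 0.0], [-0.0, -0.0, -1.0]]
wrist_force: [0.2, -0.8, -0.4]
gripper_width: 0.558
gripper_force: 0.0
```

```bash
cat > look.py <<'E'
from h import *
import sys
p=imaging.capture("wrist");f=p["frame"];s=r.sense()
print(s["time_s"],np.round(s["tcp_pos"],4),np.round(s["ee_rot"],3).tolist(),np.round(s["joints"],1),np.round(s["wrist_force"],1),s["gripper_width"])
if len(sys.argv)>1: cv2.imwrite(f"pics/{sys.argv[1]}.png",f)
Z=dict(dial_axis=.048,pointer_tip=.05,tab_tip=.058,top_mark=.048,timer_corner=.046,timer=.004)
W={}
for n in Z:
    L=models.place_of(p,n)[:2]
    for q in L:
        w=onz(p,q["at"],Z[n]);W.setdefault(n,w);print(n,round(q["confidence"],2),np.round(np.array(q["at"])*[560,420],1),w.round(4))
if "dial_axis" in W:
    for n in W:
        d=W[n]-W["dial_axis"];print(n,"ang",np.degrees(np.arctan2(d[1],d[0])).round(1),"rad",np.hypot(*d[:2]).round(4))
E
python3 look.py w1
```

```text
4.1667 [0.4487 0.0771 0.253 ] [[0.931, -0.364, -0.0], [-0.364, -0.931, 0.0], [-0.0, -0.0, -1.0]] [ 30.3   2.7 -16.   -0.  -71.2  38.4] [-0.1  0.2  0.5] 0.5092101795992139
dial_axis 0.69 [279.4 127.6] [0.5073 0.0536 0.048 ]
dial_axis 0.44 [ 40.5 389.5] [0.2973 0.4978 0.048 ]
pointer_tip 0.76 [235.2 127.4] [0.5255 0.0988 0.05  ]
tab_tip 0.6 [262.9  80.8] [0.558  0.0521 0.058 ]
tab_tip 0.37 [204.1 101.2] [0.5621 0.1176 0.058 ]
top_mark 0.82 [296.5  77.2] [0.5491 0.0176 0.048 ]
timer_corner 0.84 [495.6   6.9] [ 0.5375 -0.1938  0.046 ]
timer 0.91 [278.5 123.3] [0.5105 0.0535 0.004 ]
timer 0.37 [278.1 126.9] [0.5067 0.0555 0.004 ]
dial_axis ang 0.0 rad 0.0
pointer_tip ang 68.1 rad 0.0487
tab_tip ang -1.7 rad 0.0507
top_mark ang -40.8 rad 0.0552
timer_corner ang -83.1 rad 0.2492
timer ang -1.7 rad 0.0032
```

View pics/w1.png

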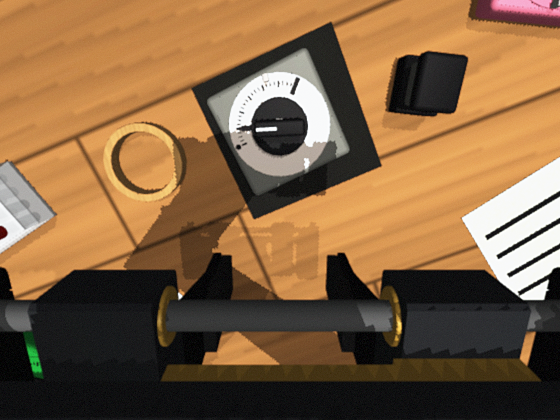

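Grey timer at (279,127), pointer at (242,129), bar at (295,85), dot at (239,147). The tab is faint near (263,80). I'll take a closer view with the tool aligned to the bar.

apply_moves([
  [[0.0207,0.0237,0.02],0],
  [[0.0207,0.0237,0.02],0],
  [[0.0207,0.0237,0.02],0],
  [[0,0,0],-7],
  [[0,0,0],-7],
])

```text
time_s: 4.88
tcp_pos: [0.4801, -0.0121, 0.1914]
ee_rot: [[0.993, -0.122, -0.004], [-0.122, -0.993, -0.001], [-0.003, 0.002, -1.0]]
wrist_force: [-0.8, -0.2, 0.3]
gripper_width: 0.39
gripper_force: 0.0
```

apply_moves([
  [[0,0,0],-7],
  [[0,0,0],-7],
  [[0,0,0],-7],
  [[0,0,0],-7],
  [[0,0,0],-7],
])

```text
time_s: 5.3
tcp_pos: [0.4808, -0.0103, 0.1931]
ee_rot: [[0.881, 0.472, 0.0], [0.472, -0.881, 0.0], [0.0, 0.0, -1.0]]
wrist_force: [-1.2, 0.3, -0.6]
gripper_width: 0.389
gripper_force: 0.0
```

apply_moves([
  [[0,0,0],-7],
  [[0,0,0],-7],
  [[0,0,0],-7],
  [[0,0,0],-7],
  [[0,0,0],-7],
])

```text
time_s: 5.72
tcp_pos: [0.4808, -0.0103, 0.1931]
ee_rot: [[0.451, 0.893, 0.0], [0.893, -0.451, 0.0], [0.0, 0.0, -1.0]]
wrist_force: [-0.5, -0.1, -0.9]
gripper_width: 0.391
gripper_force: 0.0
```

apply_moves([
  [[0,0,0],-5],
  [[0,0,0],0],
  [[0,0,0],0],
])

```text
time_s: 5.97
tcp_pos: [0.4808, -0.0105, 0.1931]
ee_rot: [[0.38, 0.925, 0.0], [0.925, -0.38, 0.0], [0.0, 0.0, -1.0]]
wrist_force: [1.0, 0.6, 0.2]
gripper_width: 0.387
gripper_force: 0.0
```

```bash
python3 look.py w2; python3 -c "
import cv2;f=cv2.imread('pics/w2.png');cv2.imwrite('pics/w2c.png',cv2.resize(f[0:260,100:447],None,fx=2.3,fy=2.3,interpolation=cv2.INTER_CUBIC))"
```

```text
6.0167 [ 0.4808 -0.0106  0.1931] [[0.38, 0.925, 0.0], [0.925, -0.38, 0.0], [0.0, 0.0, -1.0]] [ 18.1   7.9 -19.1   0.  -63.1 139.5] [ 0.  -0.6  0.4] 0.3878622313597565
dial_axis 0.89 [277.1 125.1] [0.5061 0.0518 0.048 ]
pointer_tip 0.95 [274.7  65.8] [0.5236 0.1    0.05  ]
tab_tip 0.53 [329.8 103.9] [0.5569 0.0513 0.058 ]
top_mark 0.69 [329.5 103.8] [0.5581 0.0511 0.048 ]
top_mark 0.64 [330.3 146.1] [0.5457 0.0146 0.048 ]
timer_corner 0.72 [310.9  28.5] [0.5647 0.1163 0.046 ]
timer 0.63 [276.4 120.2] [0.5065 0.0552 0.004 ]
timer 0.28 [307.8  26.8] [0.5689 0.1254 0.004 ]
dial_axis ang 0.0 rad 0.0
pointer_tip ang 70.0 rad 0.0513
tab_tip ang -0.6 rad 0.0509
top_mark ang -0.8 rad 0.052
timer_corner ang 47.7 rad 0.0871
timer ang 83.0 rad 0.0034
```

View pics/w2c.png

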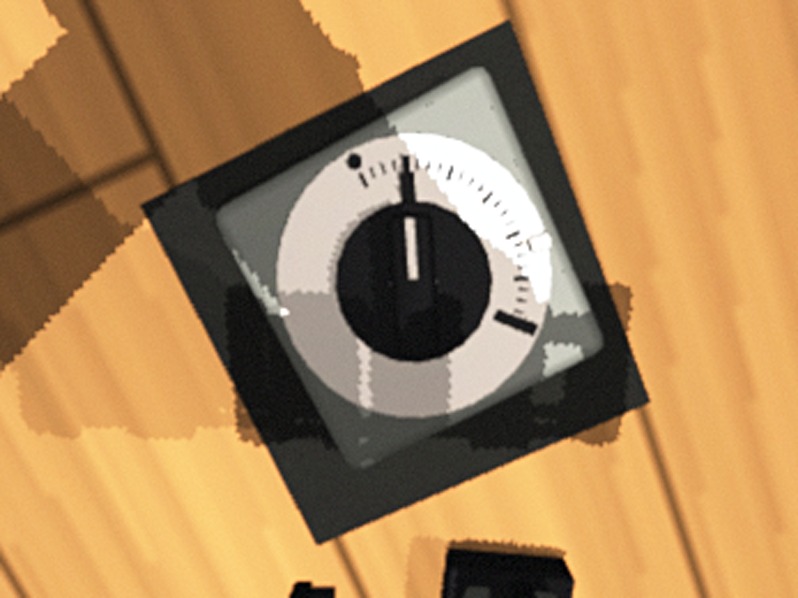

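Tab visible at crop (540,242), pointer tip (406,157), bar (525,325), dot (354,160). I'll cross-check the axis centre.

Run:
```python
from h import *
p=imaging.capture("wrist")
f=lambda x,y,z:onz(p,np.array([100+x/2.3,y/2.3])/[560,420],z).round(4)
print("eye",p["eye"]);C=f(413,275,.046);print("disc",C,"skirt",f(413,281,.064),"box",f(419,281.5,.046))
print("pitchtop",f(411,248,.1))
for n,a in dict(dot=(354,160,.048),ptr=(406,157,.05),tab=(535,243,.058),bar=(533,330,.048)).items():
    w=f(*a)
    for c in (C,np.array([.507,.0525,0])):
        d=w-c;print(n,w,np.degrees(np.arctan2(d[1],d[0])).round(1),np.hypot(*d[:2]).round(4))
P={c:imaging.capture(c) for c in["top"]}
for n in ["dial_axis","timer"]:
  for q in models.place_of(P["top"],n): print(n,onz(P["top"],q["at"],.048 if n!="timer" else .004).round(4))
```

```text
eye [0.51250506 0.06308884 0.38388496]
disc [0.51  0.055 0.046] skirt [0.5093 0.0533 0.064 ] box [0.5113 0.0517 0.046 ]
pitchtop [0.5132 0.0647 0.1   ]
dot [0.5051 0.1039 0.048 ] 95.7 0.0491
dot [0.5051 0.1039 0.048 ] 92.1 0.0514
ptr [0.5243 0.097  0.05  ] 71.2 0.0444
ptr [0.5243 0.097  0.05  ] 68.8 0.0477
tab [0.5587 0.0484 0.058 ] -7.7 0.0491
tab [0.5587 0.0484 0.058 ] -4.5 0.0519
bar [0.5477 0.0159 0.048 ] -46.0 0.0543
bar [0.5477 0.0159 0.048 ] -42.0 0.0547
dial_axis [ 0.5609 -0.2775  0.048 ]
dial_axis [0.2933 0.5028 0.048 ]
timer [ 0.5628 -0.2721  0.004 ]
timer [0.2933 0.5022 0.004 ]
```

Centre ≈ (0.5085, 0.0535), bar at ≈70°, tab at about −5°. Next: go over the knob and descend round the bar.

apply_moves([
  [[0.035,0.0006,0],-2],
  [[0.0348,0.0006,0],0],
  [[0,0,0.03],0],
  [[0,0,0.03],0],
  [[0,0,0.025],0],
])

```text
time_s: 6.93
tcp_pos: [0.5068, 0.0541, 0.1065]
ee_rot: [[0.346, 0.938, -0.001], [0.938, -0.346, 0.0], [0.0, -0.001, -1.0]]
wrist_force: [0.1, -0.9, -0.6]
gripper_width: 0.388
gripper_force: 0.0
```

apply_moves([
  [[0,0,0.015],0],
  [[0,0,0.01],0],
  [[0,0,0],0],
  [[0,0,0],0],
])

```text
time_s: 7.27
tcp_pos: [0.5076, 0.0535, 0.0833]
ee_rot: [[0.346, 0.938, 0.0], [0.938, -0.346, -0.0], [-0.0, 0.0, -1.0]]
wrist_force: [-0.3, 0.0, 0.6]
gripper_width: 0.388
gripper_force: 0.0
```

```bash
python3 look.py w3
```

```text
7.3167 [0.5081 0.0537 0.084 ] [[0.346, 0.938, 0.002], [0.938, -0.346, 0.0], [0.001, 0.002, -1.0]] [ 24.3  17.4 -24.2   0.  -48.3 135.5] [ 0.4  0.8 -0.1] 0.39099371584035386
dial_axis 0.56 [277.5 230.5] [0.5084 0.0543 0.048 ]
pointer_tip 0.58 [275.5 159.8] [0.5242 0.1007 0.05  ]
tab_tip 0.68 [348.8 218.2] [0.5563 0.0495 0.058 ]
top_mark 0.68 [347.7 261.5] [0.5471 0.0152 0.048 ]
timer_corner 0.69 [324.  115.2] [0.5625 0.1159 0.046 ]
timer 0.83 [277.5 212.8] [0.5082 0.0541 0.004 ]
dial_axis ang 0.0 rad 0.0
pointer_tip ang 71.2 rad 0.0489
tab_tip ang -5.8 rad 0.0482
top_mark ang -45.3 rad 0.055
timer_corner ang 48.7 rad 0.082
timer ang -136.3 rad 0.0003
```

View pics/w3.png

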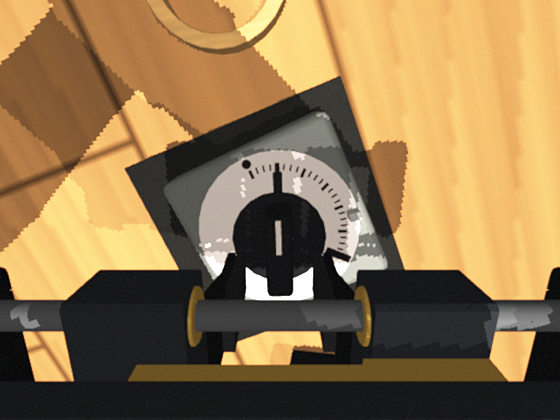

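The fingers straddle the bar (bar at column 280, inner tips at about 247 and 313). Pointer (276,160), tab (349,218). Now feeling for the skirt.

apply_moves([
  [[0,0,0.003],0],
  [[0,0,0.003],0],
  [[0,0,0.003],0],
  [[0,0,0.002],0],
  [[0,0,0],0],
])

```text
time_s: 8.03
tcp_pos: [0.5067, 0.0534, 0.0713]
ee_rot: [[0.346, 0.938, -0.001], [0.938, -0.346, -0.001], [-0.001, -0.001, -1.0]]
wrist_force: [0.5, -0.2, -0.6]
gripper_width: 0.389
gripper_force: 0.0
```

apply_moves([
  [[0,0,0.001],0],
  [[0,0,0.001],0],
  [[0,0,0],0],
])

```text
time_s: 8.28
tcp_pos: [0.5071, 0.0535, 0.0699]
ee_rot: [[0.346, 0.938, -0.0], [0.938, -0.346, -0.0], [-0.0, -0.0, -1.0]]
wrist_force: [-0.9, 0.1, -0.3]
gripper_width: 0.39
gripper_force: 0.0
```

apply_moves([
  [[0,0,0.001],0],
  [[0,0,0],0],
])

```text
time_s: 8.45
tcp_pos: [0.5071, 0.0535, 0.0689]
ee_rot: [[0.346, 0.938, -0.0], [0.938, -0.346, -0.0], [-0.0, -0.0, -1.0]]
wrist_force: [-0.6, 0.6, -0.0]
gripper_width: 0.389
gripper_force: 0.0
```

apply_moves([
  [[0.001,0.001,0.001],0],
  [[0,0,0],0],
])

```text
time_s: 8.62
tcp_pos: [0.5087, 0.0542, 0.068]
ee_rot: [[0.346, 0.938, 0.0], [0.938, -0.346, 0.0], [0.0, 0.0, -1.0]]
wrist_force: [-0.8, 0.4, -0.0]
gripper_width: 0.392
gripper_force: 0.0
```

apply_moves([
  [[0,0,0.001],0],
  [[0,0,0],0],
])

```text
time_s: 8.78
tcp_pos: [0.5083, 0.0541, 0.0669]
ee_rot: [[0.346, 0.938, -0.0], [0.938, -0.346, -0.0], [-0.0, -0.0, -1.0]]
wrist_force: [-0.8, -0.8, -0.2]
gripper_width: 0.391
gripper_force: 0.0
```

apply_moves([
  [[0,0,0.001],0],
  [[0,0,0],0],
])

```text
time_s: 8.95
tcp_pos: [0.5083, 0.0541, 0.0659]
ee_rot: [[0.346, 0.938, -0.0], [0.938, -0.346, -0.0], [-0.0, -0.0, -1.0]]
wrist_force: [-0.8, 0.0, -0.1]
gripper_width: 0.388
gripper_force: 0.0
```

apply_moves([
  [[0,0,0.001],0],
  [[0,0,0],0],
])

```text
time_s: 9.12
tcp_pos: [0.5083, 0.0541, 0.0649]
ee_rot: [[0.346, 0.938, -0.0], [0.938, -0.346, -0.0], [-0.0, -0.0, -1.0]]
wrist_force: [-0.9, -0.9, -0.3]
gripper_width: 0.394
gripper_force: 0.0
```

apply_moves([
  [[0,0,0.001],0],
  [[0,0,0],0],
])

```text
time_s: 9.28
tcp_pos: [0.5083, 0.0541, 0.0639]
ee_rot: [[0.346, 0.938, -0.0], [0.938, -0.346, -0.0], [-0.0, -0.0, -1.0]]
wrist_force: [-0.4, 0.2, 0.0]
gripper_width: 0.395
gripper_force: 0.0
```

apply_moves([
  [[0,0,0.0007],0],
  [[0,0,0],0],
])

```text
time_s: 9.45
tcp_pos: [0.5083, 0.0541, 0.0632]
ee_rot: [[0.346, 0.938, -0.0], [0.938, -0.346, -0.0], [-0.0, -0.0, -1.0]]
wrist_force: [0.2, 0.7, 1.2]
gripper_width: 0.39
gripper_force: 0.0
```

apply_moves([
  [[0,0,0.0005],0],
  [[0,0,0],0],
])

```text
time_s: 9.62
tcp_pos: [0.5084, 0.0541, 0.0628]
ee_rot: [[0.346, 0.938, -0.0], [0.938, -0.346, -0.0], [-0.0, -0.0, -1.0]]
wrist_force: [-0.2, -1.5, 0.8]
gripper_width: 0.39
gripper_force: 0.0
```

apply_moves([
  [[0,0,0.0004],0],
  [[0,0,0],0],
])

```text
time_s: 9.78
tcp_pos: [0.5084, 0.0541, 0.0624]
ee_rot: [[0.346, 0.938, -0.0], [0.938, -0.346, -0.0], [-0.0, -0.0, -1.0]]
wrist_force: [-0.3, 0.4, -0.4]
gripper_width: 0.39
gripper_force: 0.0
```

apply_moves([
  [[0,0,0.0005],0],
  [[0,0,0],0],
])

```text
time_s: 9.95
tcp_pos: [0.5084, 0.0541, 0.0619]
ee_rot: [[0.346, 0.938, -0.0], [0.938, -0.346, -0.0], [-0.0, -0.0, -1.0]]
wrist_force: [0.2, -0.2, -0.2]
gripper_width: 0.39
gripper_force: 0.0
```

apply_moves([
  [[0,0,0.0005],0],
  [[0,0,0],0],
])

```text
time_s: 10.12
tcp_pos: [0.5084, 0.0541, 0.0614]
ee_rot: [[0.346, 0.938, -0.0], [0.938, -0.346, -0.0], [-0.0, -0.0, -1.0]]
wrist_force: [0.1, -0.2, -0.7]
gripper_width: 0.393
gripper_force: 0.0
```

apply_moves([
  [[0,0,0.0005],0],
  [[0,0,0],0],
])

```text
time_s: 10.28
tcp_pos: [0.5084, 0.0541, 0.0609]
ee_rot: [[0.346, 0.938, -0.0], [0.938, -0.346, -0.0], [-0.0, -0.0, -1.0]]
wrist_force: [0.0, 0.5, 0.3]
gripper_width: 0.394
gripper_force: 0.0
```

No contact, so the open tips probably sit a little behind the TCP. I'll back up, narrow the opening first, then feel again.

apply_moves([
  [[0,0,-0.008],0],
  [[0,0,0],0],
])

```text
time_s: 10.45
tcp_pos: [0.5094, 0.0544, 0.0703]
ee_rot: [[0.346, 0.938, 0.002], [0.938, -0.346, 0.0], [0.001, 0.002, -1.0]]
wrist_force: [0.7, -0.4, 0.6]
gripper_width: 0.392
gripper_force: 0.0
```

apply_moves([
  [[0,0,0],0],
  [[0,0,0],0],
  [[0,0,0],0],
  [[0,0,0],0],
], hand=0.021)

```text
time_s: 10.78
tcp_pos: [0.5083, 0.0541, 0.0688]
ee_rot: [[0.346, 0.938, -0.0], [0.938, -0.346, -0.0], [-0.0, -0.0, -1.0]]
wrist_force: [0.2, -0.8, -0.7]
gripper_width: 0.256
gripper_force: 0.0
```

apply_moves([
  [[0,0,0.002],0],
  [[0,0,0.001],0],
  [[0,0,0],0],
])

```text
time_s: 11.03
tcp_pos: [0.5081, 0.054, 0.0655]
ee_rot: [[0.346, 0.938, -0.001], [0.938, -0.346, -0.0], [-0.001, -0.001, -1.0]]
wrist_force: [-0.2, 0.9, 0.0]
gripper_width: 0.244
gripper_force: 0.0
```

apply_moves([
  [[0,0,0.001],0],
  [[0,0,0.001],0],
  [[0,0,0],0],
])

```text
time_s: 11.28
tcp_pos: [0.5082, 0.0541, 0.0637]
ee_rot: [[0.346, 0.938, -0.001], [0.938, -0.346, -0.0], [-0.0, -0.0, -1.0]]
wrist_force: [-0.8, -0.3, 0.5]
gripper_width: 0.239
gripper_force: 0.0
```

apply_moves([
  [[0,0,0.001],0],
  [[0,0,0],0],
])

```text
time_s: 11.45
tcp_pos: [0.5083, 0.0541, 0.0628]
ee_rot: [[0.346, 0.938, -0.0], [0.938, -0.346, -0.0], [-0.0, -0.0, -1.0]]
wrist_force: [0.1, -0.5, -0.2]
gripper_width: 0.242
gripper_force: 0.0
```

apply_moves([
  [[0,0,0.0007],0],
  [[0,0,0],0],
])

```text
time_s: 11.62
tcp_pos: [0.5084, 0.0541, 0.0622]
ee_rot: [[0.346, 0.938, -0.0], [0.938, -0.346, -0.0], [-0.0, -0.0, -1.0]]
wrist_force: [0.4, 0.4, 0.0]
gripper_width: 0.245
gripper_force: 0.0
```

apply_moves([
  [[0,0,0.0007],0],
  [[0,0,0],0],
])

```text
time_s: 11.78
tcp_pos: [0.5084, 0.0541, 0.0615]
ee_rot: [[0.346, 0.938, -0.0], [0.938, -0.346, 0.0], [-0.0, -0.0, -1.0]]
wrist_force: [-0.0, -0.3, 0.6]
gripper_width: 0.244
gripper_force: 0.0
```

apply_moves([
  [[0,0,0.0007],0],
  [[0,0,0],0],
])

```text
time_s: 11.95
tcp_pos: [0.5084, 0.0541, 0.0607]
ee_rot: [[0.346, 0.938, -0.0], [0.938, -0.346, -0.0], [-0.0, -0.0, -1.0]]
wrist_force: [0.6, -0.9, -0.1]
gripper_width: 0.239
gripper_force: 0.0
```

apply_moves([
  [[0,0,0.0006],0],
  [[0,0,0],0],
])

```text
time_s: 12.12
tcp_pos: [0.5084, 0.0541, 0.0602]
ee_rot: [[0.346, 0.938, -0.0], [0.938, -0.346, -0.0], [-0.0, -0.0, -1.0]]
wrist_force: [0.3, -0.2, 1.0]
gripper_width: 0.238
gripper_force: 0.0
```

apply_moves([
  [[0,0,0.0006],0],
  [[0,0,0],0],
])

```text
time_s: 12.28
tcp_pos: [0.5084, 0.0541, 0.0596]
ee_rot: [[0.346, 0.938, -0.0], [0.938, -0.346, -0.0], [-0.0, -0.0, -1.0]]
wrist_force: [0.3, 1.0, 0.1]
gripper_width: 0.244
gripper_force: 0.0
```

apply_moves([
  [[0,0,0.0006],0],
  [[0,0,0],0],
])

```text
time_s: 12.45
tcp_pos: [0.5084, 0.0541, 0.0589]
ee_rot: [[0.346, 0.938, -0.0], [0.938, -0.346, -0.0], [-0.0, -0.0, -1.0]]
wrist_force: [-0.9, -0.0, -0.3]
gripper_width: 0.243
gripper_force: 0.0
```

apply_moves([
  [[0,0,0.0006],0],
  [[0,0,0],0],
])

```text
time_s: 12.62
tcp_pos: [0.5084, 0.0541, 0.0584]
ee_rot: [[0.346, 0.938, -0.0], [0.938, -0.346, -0.0], [-0.0, -0.0, -1.0]]
wrist_force: [-0.1, 0.2, -0.1]
gripper_width: 0.243
gripper_force: 0.0
```

apply_moves([
  [[0,0,0.0006],0],
  [[0,0,0],0],
])

```text
time_s: 12.78
tcp_pos: [0.5084, 0.0541, 0.0577]
ee_rot: [[0.346, 0.938, -0.0], [0.938, -0.346, -0.0], [-0.0, -0.0, -1.0]]
wrist_force: [0.9, 0.1, 0.7]
gripper_width: 0.243
gripper_force: 0.0
```

apply_moves([
  [[0,0,0.0006],0],
  [[0,0,0],0],
])

```text
time_s: 12.95
tcp_pos: [0.5084, 0.0541, 0.0571]
ee_rot: [[0.346, 0.938, -0.0], [0.938, -0.346, -0.0], [-0.0, -0.0, -1.0]]
wrist_force: [0.4, -0.0, -0.5]
gripper_width: 0.241
gripper_force: 0.0
```

```bash
python3 look.py w4
python3 - <<'E'
from h import *
p=imaging.capture("side");L=models.cut_out(p,"timer")
for q in L: print(q["confidence"],np.round(np.array(q["extent"])*[560,420,560,420]))
e=np.array(p["orientation"]).T@(np.array([.508,.054,.07])-p["eye"]);u=np.array(p["intrinsics"])@e;u=(u/u[2])[:2].round().astype(int);print(u)
cv2.imwrite("pics/s4.png",cv2.resize(p["frame"][u[1]-55:u[1]+35,u[0]-60:u[0]+60],None,fx=6,fy=6,interpolation=cv2.INTER_CUBIC))
E
```

```text
13.0 [0.5084 0.0541 0.0572] [[0.346, 0.938, -0.0], [0.938, -0.346, -0.0], [-0.0, -0.0, -1.0]] [ 24.3  19.5 -25.8  -0.  -44.7 135.5] [ 0.1 -0.3  0.3] 0.24063191014530116
dial_axis 0.55 [280.1 248.7] [0.5098 0.0518 0.048 ]
pointer_tip 0.72 [274.2 170.8] [0.5235 0.0989 0.05  ]
pointer_tip 0.62 [327.5 113.6] [0.562  0.1183 0.05  ]
tab_tip 0.77 [356.9 231.5] [0.5567 0.0503 0.058 ]
top_mark 0.84 [354.  277.2] [0.5472 0.0171 0.048 ]
timer_corner 0.62 [328.8 115.2] [0.5629 0.117  0.046 ]
timer 0.71 [279.1 222.9] [0.5101 0.0542 0.004 ]
dial_axis ang 0.0 rad 0.0
pointer_tip ang 73.8 rad 0.0491
tab_tip ang -1.8 rad 0.0469
top_mark ang -42.8 rad 0.051
timer_corner ang 50.9 rad 0.0841
timer ang 83.3 rad 0.0025
0.97 [377. 256.  64.  46.]
0.77 [142. 169.  51.  33.]
0.61 [278. 207.  57.  42.]
0.34 [294. 202.  20.  22.]
[304 212]
```

View pics/s4.png

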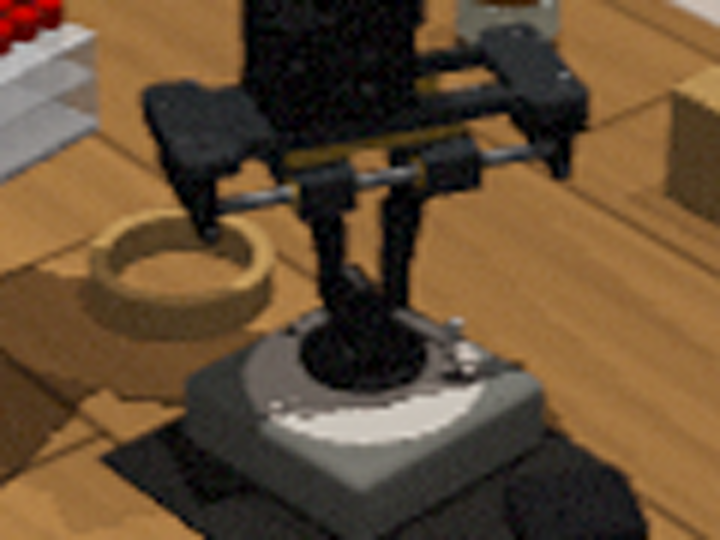

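The fingers straddle the bar and aren't touching yet. The tips are evidently a bit behind the TCP, so I'll keep feeling.

apply_moves([
  [[0,0,0.0006],0],
  [[0,0,0],0],
])

```text
time_s: 13.57
tcp_pos: [0.5084, 0.0541, 0.0566]
ee_rot: [[0.346, 0.938, -0.0], [0.938, -0.346, -0.0], [-0.0, -0.0, -1.0]]
wrist_force: [-0.4, -0.6, 0.6]
gripper_width: 0.241
gripper_force: 0.0
```

apply_moves([
  [[0,0,0.0006],0],
  [[0,0,0],0],
])

```text
time_s: 13.73
tcp_pos: [0.5083, 0.0541, 0.0559]
ee_rot: [[0.346, 0.938, -0.0], [0.938, -0.346, -0.0], [-0.0, -0.0, -1.0]]
wrist_force: [0.1, 0.1, 0.0]
gripper_width: 0.237
gripper_force: 0.0
```

apply_moves([
  [[0,0,0.0006],0],
  [[0,0,0],0],
])

```text
time_s: 13.9
tcp_pos: [0.5083, 0.0541, 0.0553]
ee_rot: [[0.346, 0.938, -0.0], [0.938, -0.346, -0.0], [-0.0, -0.0, -1.0]]
wrist_force: [0.4, 0.2, 0.9]
gripper_width: 0.243
gripper_force: 0.0
```

apply_moves([
  [[0,0,0.0006],0],
  [[0,0,0],0],
])

```text
time_s: 14.07
tcp_pos: [0.5084, 0.0541, 0.0547]
ee_rot: [[0.346, 0.938, -0.0], [0.938, -0.346, -0.0], [-0.0, -0.0, -1.0]]
wrist_force: [0.1, -0.1, 0.4]
gripper_width: 0.24
gripper_force: 0.0
```

apply_moves([
  [[0,0,0.0006],0],
  [[0,0,0],0],
])

```text
time_s: 14.23
tcp_pos: [0.5084, 0.0541, 0.0541]
ee_rot: [[0.346, 0.938, -0.0], [0.938, -0.346, -0.0], [-0.0, -0.0, -1.0]]
wrist_force: [-0.2, 0.3, 0.3]
gripper_width: 0.24
gripper_force: 0.0
```

apply_moves([
  [[0,0,0.0006],0],
  [[0,0,0],0],
])

```text
time_s: 14.4
tcp_pos: [0.5084, 0.0541, 0.0536]
ee_rot: [[0.346, 0.938, -0.0], [0.938, -0.346, -0.0], [-0.0, -0.0, -1.0]]
wrist_force: [-0.0, 0.5, -0.1]
gripper_width: 0.244
gripper_force: 0.0
```

apply_moves([
  [[0,0,0.0006],0],
  [[0,0,0],0],
])

```text
time_s: 14.57
tcp_pos: [0.5083, 0.0541, 0.053]
ee_rot: [[0.346, 0.938, -0.0], [0.938, -0.346, -0.0], [-0.0, -0.0, -1.0]]
wrist_force: [0.3, -0.4, -0.2]
gripper_width: 0.242
gripper_force: 0.0
```

apply_moves([
  [[0,0,0.0006],0],
  [[0,0,0],0],
])

```text
time_s: 14.73
tcp_pos: [0.5084, 0.0541, 0.0524]
ee_rot: [[0.346, 0.938, -0.0], [0.938, -0.346, -0.0], [-0.0, -0.0, -1.0]]
wrist_force: [-0.5, -0.8, -0.7]
gripper_width: 0.242
gripper_force: 0.0
```

Run:
```python
from h import *
s=r.sense();print({k:np.round(v,2).tolist() for k,v in s.items()},r.pinch_z)
p=imaging.capture("wrist")
cv2.imwrite("pics/w5.png",cv2.resize(p["frame"][150:370,170:430],None,fx=2.7,fy=2.7,interpolation=cv2.INTER_CUBIC))
```

```text
{'time_s': 14.73, 'joints': [24.29, 19.93, -26.05, -0.0, -44.02, 135.47], 'joint_velocities': [0.12, -0.12, 0.12, 0.06, -0.14, 0.09], 'effort': [0.01, -32.5, 14.08, 3.06, 0.04, -0.0], 'tcp_pos': [0.51, 0.05, 0.05], 'ee_rot': [[0.35, 0.94, -0.0], [0.94, -0.35, -0.0], [-0.0, -0.0, -1.0]], 'wrist_force': [-0.49, -0.81, -0.71], 'moment': [-0.1, -0.05, -0.02], 'gripper_force': 0.0, 'gripper_width': 0.24} 0.0187
```

View pics/w5.png

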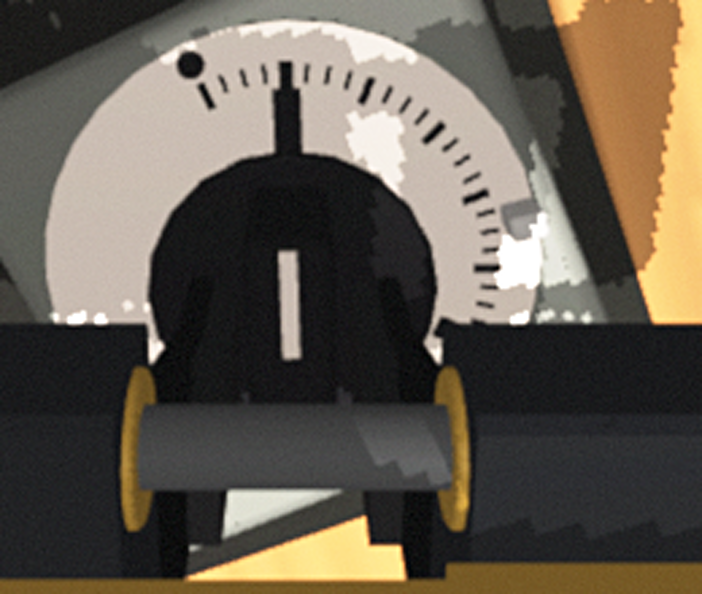

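Pointer is at the 4th tick (crop 287,65), tab at (520,215). The fingers hang either side of the bar and the force is still zero. Continuing down.

apply_moves([
  [[0,0,0.0006],0],
  [[0,0,0],0],
])

```text
time_s: 14.95
tcp_pos: [0.5084, 0.0541, 0.0518]
ee_rot: [[0.346, 0.938, -0.0], [0.938, -0.346, -0.0], [-0.0, -0.0, -1.0]]
wrist_force: [0.3, 0.2, 0.8]
gripper_width: 0.244
gripper_force: 0.0
```

apply_moves([
  [[0,0,0.0006],0],
  [[0,0,0],0],
])

```text
time_s: 15.12
tcp_pos: [0.5084, 0.0541, 0.0512]
ee_rot: [[0.346, 0.938, -0.0], [0.938, -0.346, -0.0], [-0.0, -0.0, -1.0]]
wrist_force: [0.1, -0.1, 0.8]
gripper_width: 0.236
gripper_force: 0.0
```

apply_moves([
  [[0,0,0.0006],0],
  [[0,0,0],0],
])

```text
time_s: 15.28
tcp_pos: [0.5084, 0.0541, 0.0505]
ee_rot: [[0.346, 0.938, -0.0], [0.938, -0.346, -0.0], [-0.0, -0.0, -1.0]]
wrist_force: [0.9, -0.6, 0.6]
gripper_width: 0.233
gripper_force: 0.0
```

apply_moves([
  [[0,0,0.0006],0],
  [[0,0,0],0],
])

```text
time_s: 15.45
tcp_pos: [0.5084, 0.0541, 0.05]
ee_rot: [[0.346, 0.938, -0.0], [0.938, -0.346, -0.0], [-0.0, -0.0, -1.0]]
wrist_force: [-0.1, -0.7, -0.4]
gripper_width: 0.238
gripper_force: 0.0
```

apply_moves([
  [[0,0,0.0006],0],
  [[0,0,0],0],
])

```text
time_s: 15.62
tcp_pos: [0.5083, 0.0541, 0.0493]
ee_rot: [[0.346, 0.938, -0.0], [0.938, -0.346, -0.0], [-0.0, -0.0, -1.0]]
wrist_force: [0.0, -0.2, 0.1]
gripper_width: 0.243
gripper_force: 0.0
```

apply_moves([
  [[0,0,0.0006],0],
  [[0,0,0],0],
])

```text
time_s: 15.78
tcp_pos: [0.5084, 0.0541, 0.0487]
ee_rot: [[0.346, 0.938, -0.0], [0.938, -0.346, -0.0], [-0.0, -0.0, -1.0]]
wrist_force: [0.2, -0.2, 0.2]
gripper_width: 0.242
gripper_force: 0.0
```

apply_moves([
  [[0,0,0.0006],0],
  [[0,0,0],0],
])

```text
time_s: 15.95
tcp_pos: [0.5083, 0.0541, 0.0482]
ee_rot: [[0.346, 0.938, -0.0], [0.938, -0.346, -0.0], [-0.0, -0.0, -1.0]]
wrist_force: [-0.4, -0.5, 0.0]
gripper_width: 0.239
gripper_force: 0.0
```

apply_moves([
  [[0,0,0.0006],0],
  [[0,0,0],0],
])

```text
time_s: 16.12
tcp_pos: [0.5084, 0.0541, 0.0476]
ee_rot: [[0.346, 0.938, -0.0], [0.938, -0.346, -0.0], [-0.0, -0.0, -1.0]]
wrist_force: [1.4, -0.4, -0.1]
gripper_width: 0.239
gripper_force: 0.0
```

apply_moves([
  [[0,0,0.0008],0],
  [[0,0,0],0],
])

```text
time_s: 16.28
tcp_pos: [0.5083, 0.0541, 0.0467]
ee_rot: [[0.346, 0.938, -0.0], [0.938, -0.346, -0.0], [-0.0, -0.0, -1.0]]
wrist_force: [0.3, 0.5, 0.3]
gripper_width: 0.247
gripper_force: 0.0
```

apply_moves([
  [[0,0,0.0008],0],
  [[0,0,0],0],
])

```text
time_s: 16.45
tcp_pos: [0.5083, 0.0541, 0.0459]
ee_rot: [[0.346, 0.938, -0.0], [0.938, -0.346, -0.0], [-0.0, -0.0, -1.0]]
wrist_force: [-0.4, -0.0, 0.3]
gripper_width: 0.241
gripper_force: 0.0
```

Run:
```python
from h import *
p=imaging.capture("side");u=[304,212]
cv2.imwrite("pics/s6.png",cv2.resize(p["frame"][170:240,265:350],None,fx=8,fy=8,interpolation=cv2.INTER_LANCZOS4)*1)
im=cv2.imread("pics/s6.png").astype(float);cv2.imwrite("pics/s6.png",np.clip(255*(im/255)**.45,0,255).astype(np.uint8))
def pr(x):
    e=np.array(p["orientation"]).T@(np.array(x)-p["eye"]);v=np.array(p["intrinsics"])@e;return ((v/v[2])[:2]-[265,170])*8
y=np.array([.938,-.346]);c=np.array([.5084,.0541])
for z in(.046,.061,.075,.094,.104):print(z,pr([*c,z]).round(),pr([*(c+.014*y),z]).round(),pr([*(c-.014*y),z]).round())
```

```text
0.046 [313. 391.] [350. 384.] [275. 399.]
0.061 [313. 356.] [350. 349.] [275. 363.]
0.075 [313. 323.] [350. 316.] [275. 330.]
0.094 [313. 277.] [351. 270.] [275. 284.]
0.104 [313. 253.] [351. 246.] [275. 260.]
```

View pics/s6.png

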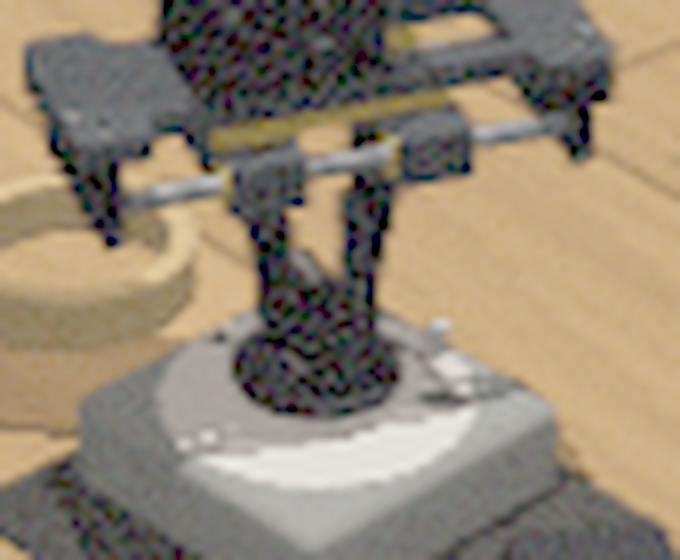

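The fingers reach down to just at or above the skirt (right finger ends about (365,335), skirt centre about (315,365)). Contact should be close, so I'll continue in small steps.

apply_moves([
  [[0,0,0.0006],0],
  [[0,0,0],0],
])

```text
time_s: 16.67
tcp_pos: [0.5084, 0.0541, 0.0453]
ee_rot: [[0.346, 0.938, -0.0], [0.938, -0.346, -0.0], [-0.0, -0.0, -1.0]]
wrist_force: [0.4, 0.2, -0.6]
gripper_width: 0.245
gripper_force: 0.0
```

apply_moves([
  [[0,0,0.0006],0],
  [[0,0,0],0],
])

```text
time_s: 16.83
tcp_pos: [0.5084, 0.0541, 0.0448]
ee_rot: [[0.346, 0.938, -0.0], [0.938, -0.346, -0.0], [-0.0, -0.0, -1.0]]
wrist_force: [-0.4, -0.4, -0.2]
gripper_width: 0.242
gripper_force: 0.0
```

apply_moves([
  [[0,0,0.0006],0],
  [[0,0,0],0],
])

```text
time_s: 17.0
tcp_pos: [0.5084, 0.0541, 0.0442]
ee_rot: [[0.346, 0.938, -0.0], [0.938, -0.346, -0.0], [-0.0, -0.0, -1.0]]
wrist_force: [-0.2, -0.8, -0.0]
gripper_width: 0.24
gripper_force: 0.0
```

apply_moves([
  [[0,0,0.0006],0],
  [[0,0,0],0],
])

```text
time_s: 17.17
tcp_pos: [0.5083, 0.0541, 0.0436]
ee_rot: [[0.346, 0.938, -0.0], [0.938, -0.346, -0.0], [-0.0, -0.0, -1.0]]
wrist_force: [0.5, 1.5, 0.0]
gripper_width: 0.241
gripper_force: 0.0
```

apply_moves([
  [[0,0,0.0006],0],
  [[0,0,0],0],
])

```text
time_s: 17.33
tcp_pos: [0.5084, 0.0541, 0.043]
ee_rot: [[0.346, 0.938, -0.0], [0.938, -0.346, -0.0], [-0.0, -0.0, -1.0]]
wrist_force: [0.7, 0.2, 0.7]
gripper_width: 0.241
gripper_force: 0.0
```

```bash
python3 - <<'E'
from h import *
s=r.sense();print(np.round(s["effort"],2),np.round(s["wrist_force"],2))
E
python3 look.py
```

```text
[ 1.000e-02 -3.284e+01  1.374e+01  2.980e+00  4.000e-02 -0.000e+00] [0.71 0.22 0.74]
17.3833 [0.5084 0.0541 0.043 ] [[0.346, 0.938, -0.0], [0.938, -0.346, -0.0], [-0.0, -0.0, -1.0]] [ 24.3  20.7 -26.6   0.  -42.7 135.5] [-0.2  0.1 -0.4] 0.23873721487109076
pointer_tip 0.67 [272.5 171.3] [0.5236 0.1011 0.05  ]
pointer_tip 0.49 [333.4 113.1] [0.5631 0.1183 0.05  ]
tab_tip 0.81 [362.  240.6] [0.5564 0.0502 0.058 ]
timer_corner 0.57 [330.3 113.1] [0.5621 0.1186 0.046 ]
timer 0.55 [275.1 228.7] [0.5076 0.0556 0.004 ]
```

apply_moves([
  [[0,0,0.0006],0],
  [[0,0,0],0],
])

```text
time_s: 17.85
tcp_pos: [0.5084, 0.0541, 0.0424]
ee_rot: [[0.346, 0.938, -0.0], [0.938, -0.346, -0.0], [-0.0, -0.0, -1.0]]
wrist_force: [-0.6, 0.4, 0.2]
gripper_width: 0.235
gripper_force: 0.0
```

apply_moves([
  [[0,0,0.0006],0],
  [[0,0,0],0],
])

```text
time_s: 18.02
tcp_pos: [0.5083, 0.0541, 0.0417]
ee_rot: [[0.346, 0.938, -0.0], [0.938, -0.346, -0.0], [-0.0, -0.0, -1.0]]
wrist_force: [-0.3, 0.0, -0.3]
gripper_width: 0.247
gripper_force: 0.0
```

apply_moves([
  [[0,0,0.0006],0],
  [[0,0,0],0],
])

```text
time_s: 18.18
tcp_pos: [0.5083, 0.0541, 0.0411]
ee_rot: [[0.346, 0.938, -0.0], [0.938, -0.346, -0.0], [-0.0, -0.0, -1.0]]
wrist_force: [0.1, -0.3, -0.3]
gripper_width: 0.244
gripper_force: 0.0
```

apply_moves([
  [[0,0,0.0006],0],
  [[0,0,0],0],
])

```text
time_s: 18.35
tcp_pos: [0.5084, 0.0541, 0.0406]
ee_rot: [[0.346, 0.938, -0.0], [0.938, -0.346, -0.0], [-0.0, -0.0, -1.0]]
wrist_force: [0.0, -0.1, 0.0]
gripper_width: 0.241
gripper_force: 0.0
```

apply_moves([
  [[0,0,0.0006],0],
  [[0,0,0],0],
])

```text
time_s: 18.52
tcp_pos: [0.5084, 0.0541, 0.0399]
ee_rot: [[0.346, 0.938, -0.0], [0.938, -0.346, -0.0], [-0.0, -0.0, -1.0]]
wrist_force: [-0.2, 0.1, -0.4]
gripper_width: 0.243
gripper_force: 0.0
```

apply_moves([
  [[0,0,0.0006],0],
  [[0,0,0],0],
])

```text
time_s: 18.68
tcp_pos: [0.5084, 0.0541, 0.0394]
ee_rot: [[0.346, 0.938, -0.0], [0.938, -0.346, -0.0], [-0.0, -0.0, -1.0]]
wrist_force: [0.1, -0.0, -1.2]
gripper_width: 0.24
gripper_force: 0.0
```

Still no contact, but the fingers overlap the bar well. I'll back off 2 mm, close on the bar, and check what the grip reports.

apply_moves([
  [[0,0,-0.002],0],
  [[0,0,0],0],
])

```text
time_s: 18.85
tcp_pos: [0.5087, 0.0542, 0.0418]
ee_rot: [[0.346, 0.938, 0.001], [0.938, -0.346, 0.0], [0.0, 0.0, -1.0]]
wrist_force: [-0.0, 0.3, 0.3]
gripper_width: 0.242
gripper_force: 0.0
```

apply_moves([
  [[0,0,0],0],
  [[0,0,0],0],
  [[0,0,0],0],
], hand=0.012)

```text
time_s: 19.1
tcp_pos: [0.5083, 0.0541, 0.0416]
ee_rot: [[0.346, 0.938, -0.0], [0.938, -0.346, -0.0], [-0.0, -0.0, -1.0]]
wrist_force: [-1.4, -0.2, 0.7]
gripper_width: 0.178
gripper_force: 30.0
```

apply_moves([
  [[0,0,0],0],
  [[0,0,0],0],
])

```text
time_s: 19.27
tcp_pos: [0.5083, 0.0541, 0.0415]
ee_rot: [[0.346, 0.938, -0.0], [0.938, -0.346, -0.0], [-0.0, -0.0, -1.0]]
wrist_force: [-2.0, 0.6, 1.8]
gripper_width: 0.178
gripper_force: 30.0
```

Gripped on the bar at 15.5 mm and 30 N. Now bearing down in small steps.

apply_moves([
  [[0,0,0.0005],0],
  [[0,0,0],0],
])

```text
time_s: 19.43
tcp_pos: [0.5083, 0.0541, 0.0413]
ee_rot: [[0.346, 0.938, -0.0], [0.938, -0.346, -0.0], [-0.0, -0.0, -1.0]]
wrist_force: [-2.0, 0.4, 5.6]
gripper_width: 0.182
gripper_force: 30.0
```

apply_moves([
  [[0,0,0.0005],0],
  [[0,0,0],0],
])

```text
time_s: 19.6
tcp_pos: [0.5084, 0.0541, 0.041]
ee_rot: [[0.346, 0.938, -0.0], [0.938, -0.346, -0.0], [-0.0, -0.0, -1.0]]
wrist_force: [-3.5, 1.7, 6.7]
gripper_width: 0.179
gripper_force: 30.0
```

apply_moves([
  [[0,-0.0005,0.0006],0],
  [[0,0,0],0],
  [[0,0,0],0],
])

```text
time_s: 19.85
tcp_pos: [0.5084, 0.0542, 0.0409]
ee_rot: [[0.345, 0.938, 0.001], [0.938, -0.345, -0.0], [0.0, 0.001, -1.0]]
wrist_force: [-2.9, 0.8, 9.1]
gripper_width: 0.179
gripper_force: 30.0
```

apply_moves([
  [[0,0,0.0003],0],
  [[0,0,0],3],
  [[0,0,0],4],
  [[0,0,0],4],
  [[0,0,0],0],
])

```text
time_s: 20.27
tcp_pos: [0.5087, 0.0541, 0.0408]
ee_rot: [[0.52, 0.854, 0.002], [0.854, -0.52, -0.0], [0.0, 0.002, -1.0]]
wrist_force: [-2.9, -0.6, 9.0]
gripper_width: 0.179
gripper_force: 30.0
```

```bash
python3 look.py; python3 -c "
from h import *
s=r.sense();print(np.round(s['moment'],2),np.round(s['wrist_force'],1))"
```

```text
20.3167 [0.5087 0.0541 0.0408] [[0.518, 0.855, 0.002], [0.855, -0.518, -0.0], [0.0, 0.002, -1.0]] [ 2.430e+01  2.090e+01 -2.680e+01  1.000e-01 -4.230e+01  1.244e+02] [-2.6 -0.6  9.4] 0.18527843749548684
pointer_tip 0.81 [276.7 177.5] [0.533  0.0939 0.05  ]
tab_tip 0.78 [358.7 226.5] [0.5572 0.0503 0.058 ]
top_mark 0.66 [368.  276.7] [0.5478 0.0158 0.048 ]
timer_corner 0.72 [305.6 107.6] [0.5641 0.1165 0.046 ]
timer_corner 0.41 [359.8 227.6] [0.5578 0.0444 0.046 ]
timer 0.85 [278.3 233.1] [0.5089 0.0527 0.004 ]
[-0.29  0.67  0.08] [-2.6  0.1  9.2]
```

The knob turns with the tool (pointer moved about 11°, corner and bar unmoved). Continuing.

apply_moves([
  [[0,0,0.0003],5],
  [[0,0,0],5],
  [[0,0,0],5],
  [[0,0,0],5],
  [[0,0,0],5],
])

```text
time_s: 21.03
tcp_pos: [0.5092, 0.0536, 0.0408]
ee_rot: [[0.833, 0.554, 0.002], [0.554, -0.833, -0.001], [0.001, 0.002, -1.0]]
wrist_force: [-1.3, -3.0, 8.7]
gripper_width: 0.183
gripper_force: 30.0
```

```bash
python3 look.py
```

```text
21.0833 [0.5092 0.0536 0.0408] [[0.835, 0.551, 0.002], [0.551, -0.835, -0.001], [0.001, 0.002, -1.0]] [ 24.3  20.9 -26.8   0.2 -42.2  99. ] [-1.2 -4.   9.3] 0.1821350848754969
pointer_tip 0.74 [274.2 176.5] [0.5478 0.0816 0.05  ]
tab_tip 0.55 [333.6 198.1] [0.5567 0.0506 0.058 ]
top_mark 0.9 [371.7 238.8] [0.5483 0.0159 0.048 ]
timer_corner 0.92 [235.5 111.1] [0.5645 0.1164 0.046 ]
timer 0.97 [281.3 229.1] [0.5124 0.0529 0.004 ]
```

apply_moves([
  [[-0.0003,0.0004,0.0003],5],
  [[0,0,0],5],
  [[0,0,0],5],
  [[0,0,0],5],
  [[0,0,0],5],
])

```text
time_s: 21.8
tcp_pos: [0.5095, 0.0529, 0.0407]
ee_rot: [[0.989, 0.15, 0.003], [0.15, -0.989, -0.001], [0.003, 0.002, -1.0]]
wrist_force: [0.2, -4.7, 10.0]
gripper_width: 0.184
gripper_force: 30.0
```

apply_moves([
  [[0,0,0],5],
  [[0,0,0],5],
  [[0,0,0],5],
  [[0,0,0],5],
  [[0,0,0],0],
])

```text
time_s: 22.22
tcp_pos: [0.5094, 0.0524, 0.0407]
ee_rot: [[0.981, -0.196, 0.002], [-0.196, -0.981, -0.002], [0.003, 0.002, -1.0]]
wrist_force: [-0.6, -7.1, 11.0]
gripper_width: 0.178
gripper_force: 30.0
```

```bash
python3 look.py
```

```text
22.2667 [0.5094 0.0524 0.0407] [[0.981, -0.194, 0.003], [-0.194, -0.981, -0.002], [0.003, 0.002, -1.0]] [ 24.2  20.9 -26.8   0.3 -42.2  54.4] [-0.2 -7.2  9.8] 0.18062447657736233
pointer_tip 0.84 [279.1 173.9] [0.5576 0.0433 0.05  ]
pointer_tip 0.44 [278.3 230.3] [0.5267 0.0499 0.05  ]
tab_tip 0.56 [268.4 177.7] [0.5581 0.0487 0.058 ]
top_mark 0.9 [330.4 179.5] [0.5488 0.0169 0.048 ]
timer_corner 0.75 [142.5 187.2] [0.5643 0.118  0.046 ]
timer 0.91 [281.6 233.1] [0.5085 0.0512 0.004 ]
```

Lateral force is building up (about 7 N in −y), so I'll shift the tool toward the true axis and continue.

apply_moves([
  [[0,0.0006,0],0],
  [[0,0.0006,0],0],
  [[0,0,0],0],
])

```text
time_s: 22.82
tcp_pos: [0.5095, 0.0522, 0.0407]
ee_rot: [[0.981, -0.194, 0.004], [-0.194, -0.981, -0.0], [0.004, -0.0, -1.0]]
wrist_force: [-1.8, -2.3, 9.3]
gripper_width: 0.186
gripper_force: 30.0
```

apply_moves([
  [[0,0,0],5],
  [[0,0,0],5],
  [[0,0,0],5],
  [[0,0,0],5],
  [[0,0,0],0],
])

```text
time_s: 23.23
tcp_pos: [0.5092, 0.0517, 0.0407]
ee_rot: [[0.854, -0.52, 0.003], [-0.52, -0.854, -0.001], [0.003, -0.0, -1.0]]
wrist_force: [-0.8, -4.6, 10.6]
gripper_width: 0.181
gripper_force: 30.0
```

```bash
python3 look.py
```

```text
23.2833 [0.5092 0.0517 0.0407] [[0.855, -0.518, 0.003], [-0.518, -0.855, -0.001], [0.003, -0.0, -1.0]] [ 24.1  20.9 -26.9   0.2 -42.1  34.6] [-0.6 -4.9 10.1] 0.18169290814300182
pointer_tip 0.63 [275.  176.2] [0.5514 0.0298 0.05  ]
tab_tip 0.6 [235.7 186.3] [0.5586 0.0488 0.058 ]
top_mark 0.58 [297.8 169.4] [0.5479 0.0177 0.048 ]
timer_corner 0.64 [132.6 236.4] [0.5634 0.1177 0.046 ]
timer 0.96 [278.2 231.3] [0.5104 0.0529 0.004 ]
```

apply_moves([
  [[0.0004,0.0006,0],0],
  [[0,0,0],5],
  [[0,0,0],5],
  [[0,0,0],5],
  [[0,0,0],5],
])

```text
time_s: 24.0
tcp_pos: [0.5089, 0.0512, 0.0407]
ee_rot: [[0.624, -0.781, 0.002], [-0.781, -0.624, -0.001], [0.002, -0.001, -1.0]]
wrist_force: [-2.3, -3.1, 10.8]
gripper_width: 0.179
gripper_force: 30.0
```

apply_moves([
  [[0,0,0],5],
  [[0,0,0],4],
  [[0,0,0],0],
  [[0,0,0],0],
])

```text
time_s: 24.33
tcp_pos: [0.5086, 0.051, 0.0406]
ee_rot: [[0.497, -0.868, 0.002], [-0.868, -0.497, -0.001], [0.002, -0.001, -1.0]]
wrist_force: [-2.9, -3.2, 10.9]
gripper_width: 0.185
gripper_force: 30.0
```

```bash
python3 look.py w7;python3 -c "
from h import *
f=cv2.imread('pics/w7.png');cv2.imwrite('pics/w7c.png',cv2.resize(f[90:330,130:430],None,fx=2.4,fy=2.4,interpolation=cv2.INTER_CUBIC))"
```

```text
24.3833 [0.5086 0.051  0.0406] [[0.497, -0.868, 0.002], [-0.868, -0.497, -0.001], [0.002, -0.001, -1.0]] [ 24.   20.9 -26.9   0.2 -42.2   5.7] [-3.3 -3.3 10.6] 0.18150098174795368
pointer_tip 0.81 [279.6 174.3] [0.5334 0.0102 0.05  ]
tab_tip 0.78 [202.6 216.9] [0.5579 0.0485 0.058 ]
top_mark 0.75 [248.  168.8] [0.5493 0.0163 0.048 ]
timer 0.96 [278.  230.2] [0.5108 0.0518 0.004 ]
timer 0.3 [250.6 167. ] [0.5483 0.0225 0.004 ]
```

The pointer is about 18° past the bar (dial ≈ 2.7 rad), so the top mark is passed. Now back to the tab, about −55°.

apply_moves([
  [[0.0002,0.0007,0],0],
  [[0,0,0],-5],
  [[0,0,0],-5],
  [[0,0,0],-5],
  [[0,0,0],-5],
])

```text
time_s: 25.1
tcp_pos: [0.5091, 0.0514, 0.0408]
ee_rot: [[0.766, -0.643, 0.004], [-0.643, -0.766, 0.0], [0.003, -0.003, -1.0]]
wrist_force: [-1.7, -1.6, 10.4]
gripper_width: 0.183
gripper_force: 30.0
```

apply_moves([
  [[0,0,0],-5],
  [[0,0,0],-5],
  [[0,0,0],-5],
  [[0,0,0],0],
])

```text
time_s: 25.43
tcp_pos: [0.5093, 0.0517, 0.0408]
ee_rot: [[0.906, -0.423, 0.004], [-0.423, -0.906, 0.001], [0.004, -0.003, -1.0]]
wrist_force: [-1.5, -0.9, 9.7]
gripper_width: 0.18
gripper_force: 30.0
```

```bash
python3 look.py
```

```text
25.4833 [0.5093 0.0517 0.0408] [[0.905, -0.425, 0.004], [-0.425, -0.905, 0.001], [0.004, -0.003, -1.0]] [ 24.   20.8 -26.9   0.1 -42.   40.7] [ 0.3  0.4 10. ] 0.18112779090259698
dial_axis 0.47 [516.7 154.1] [ 0.5103 -0.0854  0.048 ]
pointer_tip 0.65 [279.6 173.7] [0.5538 0.0316 0.05  ]
tab_tip 0.63 [246.9 182.7] [0.558 0.048 0.058]
top_mark 0.66 [308.6 169.6] [0.549  0.0168 0.048 ]
timer_corner 0.61 [131.  219.8] [0.5649 0.1187 0.046 ]
timer 0.72 [281.3 233.6] [0.508  0.0517 0.004 ]
dial_axis ang 0.0 rad 0.0
pointer_tip ang 69.6 rad 0.1248
tab_tip ang 70.3 rad 0.1417
top_mark ang 69.3 rad 0.1093
timer_corner ang 75.0 rad 0.2113
timer ang 91.0 rad 0.1372
```

apply_moves([
  [[0,0,0],-5],
  [[0,0,0],-5],
  [[0,0,0],-5],
  [[0,0,0],-4],
  [[0,0,0],0],
])

```text
time_s: 26.2
tcp_pos: [0.5096, 0.0522, 0.0408]
ee_rot: [[0.994, -0.106, 0.005], [-0.106, -0.994, 0.002], [0.005, -0.002, -1.0]]
wrist_force: [-1.7, 2.3, 9.3]
gripper_width: 0.183
gripper_force: 30.0
```

```bash
python3 look.py w8;python3 -c "
from h import *
f=cv2.imread('pics/w8.png');cv2.imwrite('pics/w8c.png',cv2.resize(f[110:290,170:400],None,fx=3.3,fy=3.3,interpolation=cv2.INTER_CUBIC))"
```

```text
26.25 [0.5095 0.0522 0.0408] [[0.994, -0.108, 0.005], [-0.108, -0.994, 0.001], [0.005, -0.002, -1.0]] [ 24.1  20.8 -26.9   0.1 -42.   59.7] [-0.9  0.8  9.2] 0.1827654255305838
pointer_tip 0.87 [279.2 172.5] [0.559  0.0473 0.05  ]
tab_tip 0.72 [275.8 178.4] [0.5575 0.0491 0.058 ]
tab_tip 0.55 [150.1 177.3] [0.5648 0.1125 0.058 ]
top_mark 0.91 [337.9 185.2] [0.5484 0.0165 0.048 ]
timer_corner 0.81 [148.8 175.5] [0.5642 0.1178 0.046 ]
timer 0.57 [278.3 229.5] [0.5117 0.053  0.004 ]
```

View pics/w8c.png

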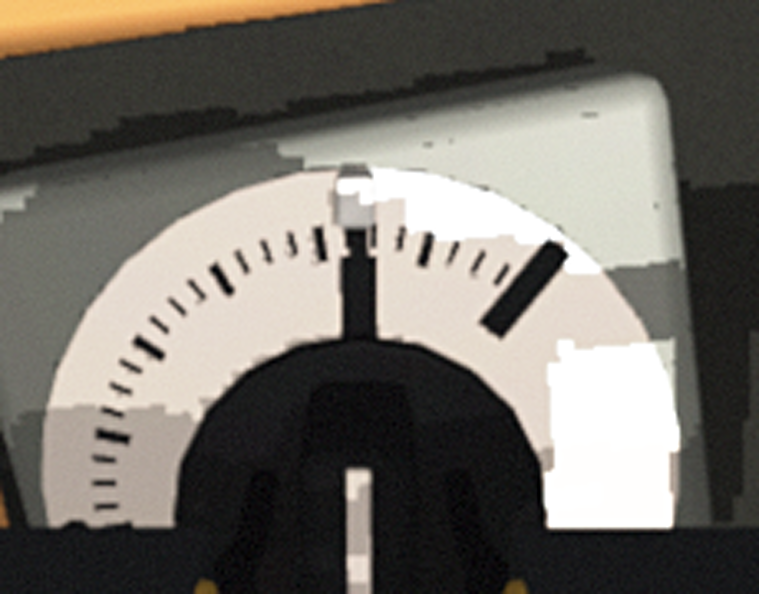

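Pointer (360,235) stands almost at the tab (354,215), about 1.5 mm to the clockwise side. One small nudge, then unload, open and lift.

apply_moves([
  [[0,0,0],-1],
  [[0,0,0],0],
  [[0,0,-0.001],0],
  [[0,0,0],0],
])

```text
time_s: 26.88
tcp_pos: [0.5094, 0.0522, 0.0412]
ee_rot: [[0.996, -0.092, 0.005], [-0.092, -0.996, 0.002], [0.005, -0.002, -1.0]]
wrist_force: [1.4, 1.5, 5.6]
gripper_width: 0.18
gripper_force: 30.0
```

apply_moves([
  [[0,0,0],0],
  [[0,0,0],0],
  [[0,0,0],0],
  [[0,0,0],0],
], hand=0.034)

```text
time_s: 27.22
tcp_pos: [0.5065, 0.051, 0.0392]
ee_rot: [[0.996, -0.092, -0.002], [-0.092, -0.996, -0.001], [-0.002, 0.001, -1.0]]
wrist_force: [-0.2, -0.1, 0.3]
gripper_width: 0.363
gripper_force: 0.0
```

apply_moves([
  [[0,0,0],0],
  [[0,0,-0.005],0],
  [[0,0,-0.01],0],
  [[0,0,-0.02],0],
  [[0,0,-0.02],0],
])

```text
time_s: 27.63
tcp_pos: [0.5069, 0.0512, 0.0959]
ee_rot: [[0.996, -0.091, -0.001], [-0.091, -0.996, -0.001], [-0.001, 0.001, -1.0]]
wrist_force: [0.4, 0.5, -0.1]
gripper_width: 0.39
gripper_force: 0.0
```

apply_moves([
  [[0,0,-0.03],0],
  [[0,0,-0.03],0],
  [[0,0,-0.02],0],
  [[-0.03,0,0],0],
  [[0,0,0],0],
])

```text
time_s: 28.05
tcp_pos: [0.4744, 0.054, 0.177]
ee_rot: [[0.996, -0.092, 0.001], [-0.092, -0.996, 0.002], [0.001, -0.002, -1.0]]
wrist_force: [-1.4, -0.2, -2.3]
gripper_width: 0.39
gripper_force: 0.0
```

```bash
python3 look.py w9
```

```text
28.1 [0.4757 0.054  0.1765] [[0.996, -0.091, 0.001], [-0.091, -0.996, 0.001], [0.001, -0.001, -1.0]] [ 26.    8.5 -20.9  -0.  -60.5  58.9] [ 0.7 -0.5 -0.1] 0.39296180588940627
dial_axis 0.6 [275.2 163.7] [0.5087 0.0551 0.048 ]
pointer_tip 0.67 [278.2 107. ] [0.5582 0.0477 0.05  ]
tab_tip 0.37 [274.4 106.9] [0.5585 0.0509 0.058 ]
top_mark 0.92 [313.  116.2] [0.5476 0.0177 0.048 ]
top_mark 0.32 [279.2 166.9] [0.5054 0.0517 0.048 ]
timer_corner 0.82 [554.7 102.6] [ 0.5395 -0.1952  0.046 ]
timer_corner 0.66 [198.7 109.2] [0.5628 0.1183 0.046 ]
timer 0.75 [274.7 154.7] [0.5117 0.056  0.004 ]
dial_axis ang 0.0 rad 0.0
pointer_tip ang -8.5 rad 0.05
tab_tip ang -4.8 rad 0.05
top_mark ang -43.9 rad 0.0539
timer_corner ang -83.0 rad 0.2522
timer ang 15.3 rad 0.0031
```

Run:
```python
from h import *
p=imaging.capture("wrist");g=p["frame"].max(axis=2)
for y in range(92,128,2): print(y,g[y,260:298].tolist())
for n in ("tab_tip","pointer_tip","dial_axis"):
  for q in models.place_of(p,n)[:1]: print(n,np.array(q["at"])*[560,420])
```

```text
92 [47, 43, 49, 51, 48, 46, 49, 48, 49, 49, 48, 55, 46, 52, 50, 53, 49, 52, 51, 53, 49, 46, 49, 48, 48, 48, 48, 44, 46, 38, 38, 39, 48, 58, 68, 71, 84, 88]
94 [49, 49, 52, 50, 47, 45, 47, 51, 51, 49, 52, 48, 47, 40, 36, 35, 38, 37, 42, 40, 47, 63, 65, 71, 77, 82, 91, 102, 116, 121, 128, 130, 131, 135, 147, 145, 149, 157]
96 [48, 53, 50, 45, 35, 23, 25, 31, 39, 43, 52, 66, 76, 78, 89, 99, 106, 114, 126, 128, 138, 137, 141, 147, 149, 152, 154, 159, 157, 156, 162, 172, 166, 168, 176, 173, 177, 181]
98 [73, 77, 85, 81, 93, 112, 121, 131, 132, 139, 140, 141, 147, 153, 151, 157, 157, 159, 158, 164, 166, 165, 167, 169, 174, 174, 179, 182, 188, 186, 162, 147, 184, 200, 202, 204, 208, 210]
100 [142, 149, 150, 156, 156, 160, 160, 157, 164, 164, 168, 168, 171, 173, 176, 180, 178, 186, 186, 191, 190, 194, 194, 199, 203, 205, 206, 209, 209, 211, 211, 212, 214, 215, 209, 213, 212, 211]
102 [167, 167, 176, 176, 174, 174, 177, 185, 183, 189, 194, 197, 175, 147, 155, 169, 180, 178, 178, 184, 201, 212, 218, 216, 215, 213, 210, 208, 205, 207, 207, 209, 212, 211, 211, 214, 211, 211]
104 [198, 201, 209, 
[... 1677 characters left out ...]
, 243, 102, 240, 255, 255, 255, 184, 190, 255]
122 [255, 255, 255, 255, 255, 255, 255, 255, 255, 255, 255, 255, 255, 255, 255, 111, 57, 63, 68, 51, 107, 255, 255, 255, 255, 255, 255, 255, 255, 255, 244, 255, 255, 255, 255, 255, 255, 255]
124 [255, 255, 255, 255, 255, 255, 255, 255, 255, 255, 255, 255, 255, 255, 255, 111, 55, 63, 65, 55, 70, 215, 255, 255, 255, 255, 255, 255, 255, 255, 255, 255, 255, 255, 255, 255, 255, 255]
126 [255, 255, 255, 255, 255, 255, 255, 255, 255, 255, 255, 255, 255, 255, 216, 83, 59, 65, 66, 57, 72, 218, 255, 255, 255, 255, 255, 255, 255, 255, 255, 255, 255, 255, 255, 255, 255, 255]
tab_tip [277.312 110.208]
pointer_tip [276.024 111.3  ]
dial_axis [276.416 166.488]
```

Numerically, the tab spans columns 274–281 (centre 277.5) and the pointer is centred at 277.4, so they are aligned. The timer hasn't moved and the gripper is clear. Handing in.

```bash
python3 -c "
from station import r
print(r.finish_job())"
```

```text
the job is handed in; nothing more can be done
None
```

I wound the grey timer to about 2.7 rad, past the top mark, turned it back to the set tab and let go. The last camera check put the pointer within a pixel of the tab's centre with the box where it started; I handed the job in, but no verdict was shown.

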